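Comb chocolate batons into two rows with a rake under a guard

ROBOT

A 6-joint arm with a two-finger parallel gripper is mounted at the origin on a cart in front of the work surface, level with it; the furniture and walls round the work are solid. World frame = base frame: x ahead of the robot, y to its left, z up, the work surface at z = 0. Lengths are in mm, angles in rad, forces in N, time in s.
With the tool pointing down it reaches from about 275 to 825 mm from the base axis. Payload 5.2 kg.
Tool frame: the origin (TCP) lies at the very end of the fingers, on their centre line; the grasp point (between the pads) lies grip_point_offset behind it (grip_point_offset is the distance from the TCP to the grasp point, in mm); z points along the fingers, y is the line along which they close (so a half turn about z gives the same grasp; the last joint's range is limited). The gripper opens to 93 mm and grips with 3 to 60 N. Pads are 15 mm wide; open, the fingers measure 128 mm over their backs; the gripper's body (75 mm by 188 mm) begins 65 mm behind the grasp point.
Start: joints at [-1.31, 0.259, 1.535, -0, 1.348, -0.203], TCP at [246.063, -491.892, 192.353] pointing down, gripper open.
Joint ranges: [-3.14, 3.14], [-0.91, 2.08], [0.19, 2.58], [-1.22, 4.36], [0.22, 2.71], [-3.12, 3.12]. Speed limits (rad/s): [2.57, 2.57, 3.14, 3.14, 3.14, 3.14].

INTERFACE

Orientations are given as a 3x3 rotation matrix whose columns are the frame's x, y, z axes.
In Python, from plant import state, read_camera, get_calibration, hand_in, grip_point_offset gives the robot as it stands. The module is installed in compiled form; this text tells all that it offers.
- The arm moves only by the shell command python3 -m pendant 'ROWS' [FORCE]. ROWS is JSON, a list of rows, each a list of 3 entries, a list of its own where there are three numbers: the opening, from 0 (shut) to 1 (fully open), then the shift along the tool's x, y, z each as a share of 0.2 m, from -1 to 1, then the turn about the tool's z as a share of 180 degrees, from -1 to 1. In form: [[fingers, [x, y, z], yaw], ...]. A call has exactly 8 rows; each row shifts and turns the commanded pose from where the row before left it, along the tool's axes as they then stand; what a row does not reach is not made up. A row lasts 1/12 s, in which the tool goes at most 41.7 mm and 7.16 degrees, less where a joint would pass 70% of its speed; a pose out of reach is approached as far as the arm can. A call with a number of a shift or a turn outside -1 to 1 is refused whole. A call with a gripper value outside its range is refused whole. The fingers move at their own pace and stop on an object; FORCE is the grip in N (left out, the last holds). Time passes only in rows, so rows that do not move let the fingers close, or fill a call up. It gives the time, the measured TCP pose, the force, the opening and the grip force at its end, in the units of the state.
- state(): the state, without advancing time (a new reading comes with each control period).
- read_camera(name): name is "scene" or "top"; returns the picture (480x640x3 uint8, red, green, blue); there is no depth.
- get_calibration(name): a dict with "mtx" (3x3 intrinsics, pixels), "rvec" (rotation vector, rad) and "tvec" (3), from world to camera coordinates, as OpenCV has them. Camera axes: x right, y down, z forward; pixel columns grow to the right and rows downward; lengths in mm; the calibration is good to about 2 mm. A picture is of the moment at which its call begins. get_calibration takes no time and is no camera call.
- hand_in(): hands the job in; it is judged then, once.
The state is a dict: "t": time; "joint_pos": joint angles; "joint_vel": joint speeds; "joint_torque": joint torques, N m; "ee_pos": TCP position; "eef_rot": TCP orientation; "contact_force": force on the tool from outside, world axes, zero at the start; "moment": the same for the moment, N m; "width": opening from 0.0 (shut) to 1.0 (fully open); "grip_force": force on a finger pad.
Only numpy, scipy, OpenCV 4.12 (cv2) and the standard library are available. Lean on these libraries where they do the work, as an engineer would, in place of code of your own. Each camera call takes 0.05 s, during which the arm holds its last target. There are 200 camera calls.

TASK

Pick up the small wooden rake and use it to comb the scattered chocolate batons in the tray to the back, under the leaning wire guard, until each bay holds one tight row: all three batons flat, straight along the back rail and close against it and one another. Then stand the rake upright on its teeth and foot on the worktop, outside the tray. Move the batons only with the rake, never with the gripper, do not press hard enough to crush them, and leave the stamp, the ribbon roll and the jar where they are.

Things in the scene. Friction and masses are not known exactly. Their poses are not given: they have to be found in the camera images.
- tray: Fixed tray, 226 mm wide (y), two bays. Origin on the worktop under its middle; x points to the back rail, away from the robot, y left, z up. Grey floor 5 mm thick, front edge at x -107 mm, no front rail. Back rail's inner face at x +90 mm, top z 21. Side rails and middle rib: 6 mm thick, along x at y -110, 0, +110 mm, top z 19. Bays are 104 mm wide inside.
- left_row (a point): Middle of the left bay's finished row, on the tray floor (tray frame x 73.5, y +55, z 5 mm): there lies the middle one of three batons tight against the back rail.
- right_row (a point): The same for the right bay (tray frame x 73.5, y -55, z 5 mm).
- guard_top (a point): Middle of the top bar of the steel wire guard fixed to the tray (tray frame x -35, y 0, z 317 mm). Its two posts, at y -124 and +124 mm, rise upright at x +91 mm to z 120, then lean 33 degrees TOWARDS the robot to the top bar; more bars along y at x 91, z 120 and x 28, z 218 mm, all 8-10 mm thick. It blocks a vertical gripper; one leaning back 28 degrees passes beneath.
- rake: Wooden rake, about 0.12 kg, 84 mm wide, standing by itself on teeth and foot. Origin: middle of the line of tooth tips; x forward, from grip to teeth, z up, y along the teeth. 7 teeth 5 mm wide, 6 mm thick, gaps 8 mm, z 0 to 21 mm, under a bar 8 mm thick up to z 33. A 9 mm thick brass neck (top z 91 mm) joins the grip's front end to the head below it.
- rake_grip (a point): Middle of the rake's wooden grip (rake frame x -45, y 0, z 62 mm): a straight bar 84 mm long, 16 mm wide (y), 14 mm thick, that slopes 33 degrees, front end higher. Fingers square to it lean 33 degrees from vertical, tips pointing forward (+x) and down.
- rake_foot (a point): Underside of the rake's foot (rake frame x -105, y 0, z 0 mm), a brass bar 10 mm thick, 50 mm wide in y. It can catch the tray's front edge: in the tray hold the rake with its foot raised about 5 degrees (teeth down).
- baton_L1: Dark brown chocolate baton, square bar 11 x 70 x 11 mm, 18 g, lying on the floor of the tray's left bay. Origin: centre of its underside; its y axis runs along its length.
- baton_L2: Dark brown chocolate baton, square bar 11 x 70 x 11 mm, 18 g, lying on the floor of the tray's left bay. Origin: centre of its underside; its y axis runs along its length.
- baton_L3: Dark brown chocolate baton, square bar 11 x 70 x 11 mm, 18 g, lying on the floor of the tray's left bay. Origin: centre of its underside; its y axis runs along its length.
- baton_R1: Ivory chocolate baton, square bar 11 x 70 x 11 mm, 18 g, lying on the floor of the tray's right bay. Origin: centre of its underside; its y axis runs along its length.
- baton_R2: Ivory chocolate baton, square bar 11 x 70 x 11 mm, 18 g, lying on the floor of the tray's right bay. Origin: centre of its underside; its y axis runs along its length.
- baton_R3: Ivory chocolate baton, square bar 11 x 70 x 11 mm, 18 g, lying on the floor of the tray's right bay. Origin: centre of its underside; its y axis runs along its length.
- date_stamp: Wooden hand stamp, 30 x 46 x 60 mm, standing on the worktop; bystander. Origin: centre of its underside.
- ribbon_roll_1: Roll of gold ribbon, 64 x 67 x 20 mm, lying flat; bystander. Origin: centre of its underside.
- jar_2: Glass jar with a wooden lid, diameter 59 mm, 75 mm tall; bystander. Origin: centre of its underside.

How it is judged (in metres and radians):
On the way, in this order (a step that is already met when the one before it is completed fails the run):
1. the rake is lifted in the gripper (height (world z) of rake above 0.02 m and contact force between the fingers and rake above 1 N), for 0.1 s.
2. both rows are combed tight against the back rail (x of each of baton_L1, baton_L2, baton_L3, baton_R1, baton_R2, baton_R3 in the frame of tray above 0.0545 m and angle between the y axis of each of baton_L1, baton_L2, baton_L3, baton_R1, baton_R2, baton_R3 and the y axis of tray, either way round below 0.12 rad and z of each of baton_L1, baton_L2, baton_L3, baton_R1, baton_R2, baton_R3 in the frame of tray below 0.008 m and y of each of baton_L1, baton_L2, baton_L3 in the frame of tray above 0 m and angle between each of baton_L1, baton_L2, baton_L3, baton_R1, baton_R2, baton_R3's own z axis and vertical below 0.1 rad and y of each of baton_R1, baton_R2, baton_R3 in the frame of tray below 0 m), for 0.2 s.
At the end, for the whole second after the job is handed in: Every baton flat in its own bay, within 0.12 rad of parallel to the back rail, its middle at most 35.5 mm from the rail's inner face (27.5 mm for the third of a perfect row); rake standing upright (within 0.15 rad) on the worktop outside the tray; all at rest (all of step 2 and angle between rake's own z axis and vertical below 0.15 rad and height (world z) of rake below 0.004 m and linear speed of each of rake, baton_L1, baton_L2, baton_L3, baton_R1, baton_R2, baton_R3 below 0.01 m/s and (y of rake in the frame of tray below -0.16 m or y of rake in the frame of tray above 0.16 m or x of rake in the frame of tray below -0.16 m)); the robot touches nothing.
It fails at once if the gripper or arm touches a baton (contact force between any of the fingers, the arm and baton_L1 above 0.5 N or contact force between any of the fingers, the arm and baton_L2 above 0.5 N or contact force between any of the fingers, the arm and baton_L3 above 0.5 N or contact force between any of the fingers, the arm and baton_R1 above 0.5 N or contact force between any of the fingers, the arm and baton_R2 above 0.5 N or contact force between any of the fingers, the arm and baton_R3 above 0.5 N).
It fails at once if a baton is crushed (more than 25 N between it and the rake) (contact force between rake and baton_L1 above 25 N or contact force between rake and baton_L2 above 25 N or contact force between rake and baton_L3 above 25 N or contact force between rake and baton_R1 above 25 N or contact force between rake and baton_R2 above 25 N or contact force between rake and baton_R3 above 25 N).
It fails at once if the stamp, the ribbon roll or the jar is moved more than 20 mm or tipped over (distance of any of date_stamp, ribbon_roll_1, jar_2 from where it was at the start of the episode above 0.02 m or angle between any of date_stamp, ribbon_roll_1, jar_2's own z axis and vertical above 0.3 rad).
It also fails if it takes over 62 s, if anything falls off the work surface, if the arm or the gripper's body presses on something with over 40 N, if the wrist force passes 120 N, or if a joint passes its speed limit or range.

## Working session

There is one attempt and no reset: what is moved stays moved. The work goes in short steps, Python scripts to look and compute and a shell command to move; the robot and the scene stay as the last step left them, time stands still between calls to the robot, and variables do not carry over. Pictures are saved under pics/ and viewed, at most 10 in all, crops included, and the job is handed in when it is done.

```bash
mkdir -p pics
python3 - <<'E'
from plant import *
import cv2,numpy as np
for n in("scene","top"):
    im=read_camera(n); cv2.imwrite(f"pics/{n}0.png",im[...,::-1]); c=get_calibration(n); 
    R=cv2.Rodrigues(np.array(c["rvec"],float))[0]; print(n,np.round(c["mtx"],1).tolist(),np.round(R,3).tolist(),np.round(-R.T@np.array(c["tvec"]).ravel(),1))
s=state();print(s["t"],s["ee_pos"],np.round(s["eef_rot"],3).tolist(),grip_point_offset if not callable(grip_point_offset) else grip_point_offset(),s["width"])
E
```

```text
scene [[444.7, 0.0, 315.1], [0.0, 444.7, 234.5], [0.0, 0.0, 1.0]] [[-0.462, -0.887, -0.005], [-0.522, 0.277, -0.807], [0.717, -0.37, -0.591]] [-160.2  365.   842.6]
top [[528.9, 0.0, 320.9], [0.0, 528.9, 242.8], [0.0, 0.0, 1.0]] [[-0.022, -0.999, -0.023], [-0.998, 0.024, -0.062], [0.063, 0.021, -0.998]] [ 545.6  -49.8 1614.7]
0.1 [ 245.92192716 -491.37131123  191.63886998] [[0.894, 0.447, -0.0], [0.447, -0.894, 0.001], [0.0, -0.002, -1.0]] 18.8 1.0003668092891682
```

View pics/scene0.png

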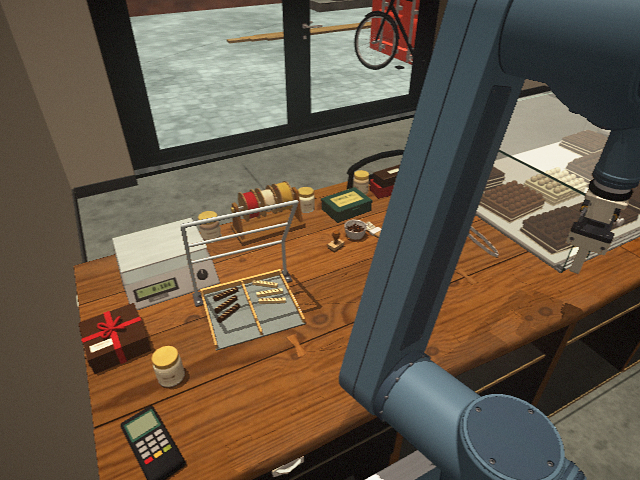

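View pics/top0.png

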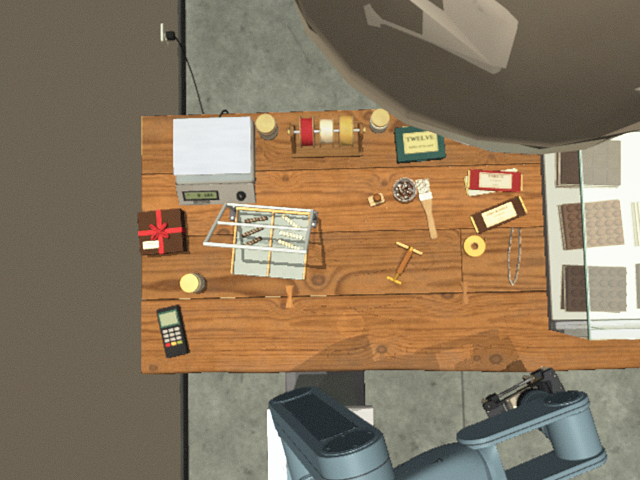

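Run:
```python
import cv2
t=cv2.imread("pics/top0.png"); a=cv2.resize(t[195:290,195:325],None,fx=6,fy=6,interpolation=cv2.INTER_CUBIC);b=cv2.resize(t[225:295,370:440],None,fx=6,fy=6,interpolation=cv2.INTER_CUBIC)
cv2.imwrite("pics/ca.png",a);cv2.imwrite("pics/cb.png",b)
```

```text
(no output)
```

View pics/ca.png

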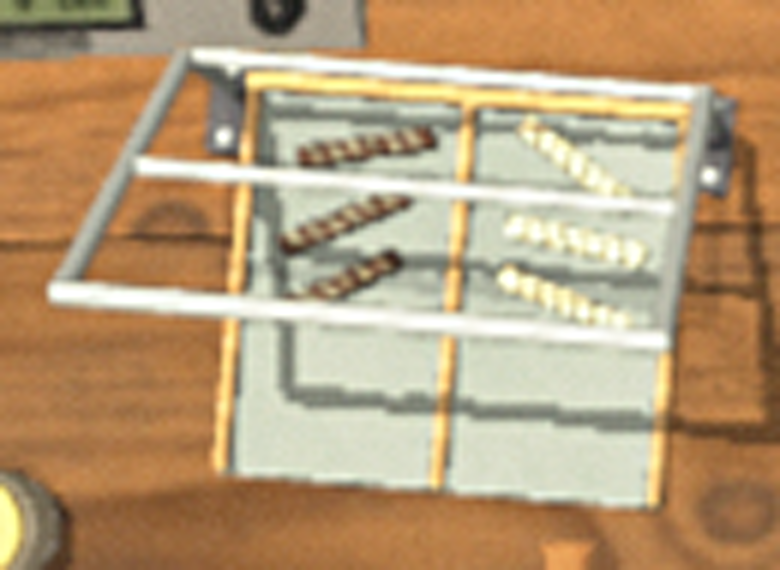

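View pics/cb.png

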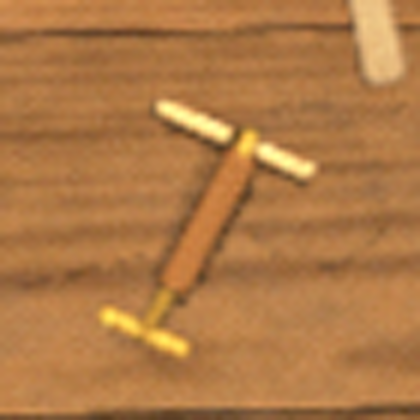

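```bash
cat > h.py <<'E'
import cv2,numpy as np
from plant import get_calibration
def ray(n,uv,z):
    c=get_calibration(n);R=cv2.Rodrigues(np.array(c["rvec"],float))[0];C=-R.T@np.array(c["tvec"],float).ravel()
    d=R.T@np.linalg.inv(np.array(c["mtx"]))@np.array([uv[0],uv[1],1.]);return C+d*(z-C[2])/d[2]
E
python3 - <<'E'
from h import *
A=lambda u,v,z:ray("top",(195+(u+.5)/6-.5,195+(v+.5)/6-.5),z)
B=lambda u,v,z:ray("top",(370+(u+.5)/6-.5,225+(v+.5)/6-.5),z)
P={'FL':A(221,470,19),'FM':A(437,487,19),'FR':A(654,505,19),'BL':A(250,80,21),'BM':A(469,97,21),'BR':A(687,114,21)}
for k in P:print(k,P[k].round(1))
bat={'L1':[(303,155),(433,135)],'L2':[(287,242),(408,198)],'L3':[(300,302),(397,260)],'R1':[(525,127),(620,190)],'R2':[(508,224),(642,253)],'R3':[(502,275),(630,325)]}
ax=((P['BL']+P['BM']+P['BR'])-(P['FL']+P['FM']+P['FR']))[:2];yaw=np.arctan2(ax[1],ax[0]);yl=(P['FL']-P['FR']+P['BL']-P['BR'])[:2];print("tray yaw",yaw,np.arctan2(-yl[0],yl[1]),np.linalg.norm(ax)/3,np.linalg.norm(yl)/2)
e=np.array([np.cos(yaw),np.sin(yaw)]);f=np.array([-e[1],e[0]])
O=(P['FL']+P['FM']+P['FR'])[:2]/3+107*e;O2=(P['BL']+P['BM']+P['BR'])[:2]/3-93*e;print("O",O,O2)
O=(O+O2)/2
for k,v in bat.items():
    q=[A(*p,16)[:2]-O for p in v];print(k,[(round(x@e),round(x@f)) for x in q])
h=[B(160,105,33)[:2],B(312,172,33)[:2]];ft=[B(105,315,10)[:2],B(185,350,10)[:2]]
hm=sum(h)/2;fm=sum(ft)/2;print("head",hm,np.linalg.norm(h[0]-h[1]),"foot",fm,np.linalg.norm(ft[0]-ft[1]),"dir",np.arctan2(*(hm-fm)[::-1]),np.linalg.norm(hm-fm),"perp",np.arctan2(*-( (h[0]-h[1])[::-1]*[1,-1])[::1]),B(248,140,91))
E
```

```text
FL [561.1 256.7  19. ]
FM [550.1 147.7  19. ]
FR [538.6  38.6  19. ]
BL [758.2 239.2  21. ]
BM [746.7 128.   21. ]
BR [735.3  17.8  21. ]
tray yaw -0.097860207688605 -0.10287976640437341 197.79121472261076 220.9014881169058
O [656.39149742 137.2065993 ] [654.19328005 137.42240665]
L1 [(57, 82), (72, 17)]
L2 [(12, 87), (39, 27)]
L3 [(-18, 77), (7, 30)]
R1 [(79, -29), (51, -80)]
R2 [(29, -25), (20, -94)]
R3 [(3, -24), (-17, -90)]
head [ 624.18173182 -278.57124727] 82.11519372513844 foot [ 528.7185549  -233.13098515] 43.66097690163889 dir -0.4442621361675943 105.72622933663297 perp -1.128700016815115 [ 620.42457207 -275.92955954   91.        ]
```

```bash
cat > s.py <<'E'
from plant import state
import numpy as np
s=state();R=np.array(s["eef_rot"])
print("t",round(s["t"],2),"p",np.round(s["ee_pos"],1),"x",R[:,0].round(3),"z",R[:,2].round(3),"q",np.round(s["joint_pos"],2),"F",np.round(s["contact_force"],1),"w",round(s["width"],3),"g",round(s["grip_force"],1))
E
python3 -m pendant '[[1,[0.19,0,-0.06],0],[1,[0.19,0,-0.06],0],[1,[0.19,0,-0.06],0],[1,[0.19,0,-0.06],0],[1,[0.19,0,-0.06],0],[1,[0.19,0,-0.06],0],[1,[0.19,0,-0.06],0],[1,[0.19,0,-0.06],0]]'; python3 s.py
python3 -m pendant '[[1,[0.19,0,0],0.0],[1,[0.19,0,0],0.0],[1,[0.19,0,0],0.0],[1,[0,0,0],0.039],[1,[0,0,0],0.039],[1,[0,0,0],0.039],[1,[0,0,0],0.039],[1,[0,0,0],0.039]]'; python3 s.py
```

```text
t: 0.77
ee_pos: [519.3, -354.5, 288.5]
eef_rot: [[0.894, 0.447, -0.001], [0.447, -0.894, 0.001], [-0.0, -0.001, -1.0]]
contact_force: [-0.2, -0.8, -0.1]
width: 1.0
grip_force: 0.0
t 0.77 p [ 519.3 -354.5  288.5] x [ 0.894  0.447 -0.   ] z [-0.001  0.001 -1.   ] q [-0.78  0.37  1.16 -0.    1.62  0.33] F [-0.2 -0.8 -0.1] w 1.0 g 0.0
t: 1.43
ee_pos: [619.9, -304.5, 287.4]
eef_rot: [[0.988, -0.154, -0.001], [-0.154, -0.988, 0.001], [-0.001, -0.001, -1.0]]
contact_force: [0.2, -0.1, -0.6]
width: 0.999
grip_force: 0.0
t 1.43 p [ 619.9 -304.5  287.4] x [ 0.988 -0.154 -0.001] z [-0.001  0.001 -1.   ] q [-0.62  0.49  0.97 -0.    1.68  1.11] F [ 0.2 -0.1 -0.6] w 0.999 g 0.0
```

```bash
python3 -m pendant '[[1,[0,0,0],0.03],[1,[0,0,0],0.03],[1,[0,0,0],0.03],[1,[0.2,0,0],0],[1,[0.2,0,0],0],[1,[0.2,0,0],0],[1,[0.2,0,0],0],[1,[0.2,0,0],0]]' >/dev/null; python3 s.py
python3 -m pendant '[[1,[0.2,0,0],0],[1,[0.2,0,0],0],[1,[0.2,0,0],0],[1,[0.2,0,0],0],[1,[0.2,0,0],0],[1,[0,0,0],0],[1,[0,0,0],0],[1,[0,0,0],0]]' >/dev/null; python3 s.py
```

```text
t 2.1 p [ 767.2 -372.8  276.8] x [ 0.908 -0.419  0.015] z [ 0.014 -0.006 -1.   ] q [-0.58  0.93  0.19  0.    2.01  1.42] F [ 21.1 -14.2  25.6] w 1.001 g 0.0
t 2.77 p [ 837.6 -402.8  231.4] x [ 0.898 -0.414  0.148] z [ 0.133 -0.064 -0.989] q [-0.58  0.99  0.19  0.02  1.81  1.43] F [ 0.1 -1.2  0.6] w 1.0 g 0.0
```

```bash
python3 -m pendant '[[1,[0.2,0,-0.05],0],[1,[0.2,0,-0.05],0],[1,[0.2,0,-0.05],0],[1,[0.2,0,-0.05],0],[1,[0.2,0,-0.05],0],[1,[0.2,0,-0.05],0],[1,[0.2,0,-0.05],0],[1,[0,0,0],0]]' >/dev/null; python3 s.py
```

```text
t 3.43 p [ 901.5 -428.8  278.2] x [ 0.85  -0.39   0.354] z [ 0.319 -0.153 -0.935] q [-0.57  0.96  0.19  0.04  1.63  1.44] F [ 0.1 -0.3  1.4] w 1.0 g 0.0
```

```bash
cat > d.py <<'E'
import sys,numpy as np
from plant import state
s=state();R=np.array(s["eef_rot"]);t=np.array([float(a) for a in sys.argv[1:4]]);
print("shares",((R.T@(t-np.array(s["ee_pos"])))/200).round(3),"heading",np.arctan2(R[1,0],R[0,0]).round(3),"roll y.z",R[2,1].round(3),"leanaz",np.arctan2(R[1,2],R[0,2]).round(3),"lean",np.arccos(-R[2,2]).round(3))
E
python3 d.py 557.6 -247 137.9
```

```text
shares [-2.064 -0.109 -0.031] heading -0.43 roll y.z 0.006 leanaz -0.448 lean 0.361
```

```bash
python3 -m pendant '[[1,[-0.2,-0.011,-0.003],0],[1,[-0.2,-0.011,-0.003],0],[1,[-0.2,-0.011,-0.003],0],[1,[-0.2,-0.011,-0.003],0],[1,[-0.2,-0.011,-0.003],0],[1,[-0.2,-0.011,-0.003],0],[1,[-0.2,-0.011,-0.003],0],[1,[-0.2,-0.011,-0.003],0]]' >/dev/null; python3 s.py
python3 -m pendant '[[1,[-0.2,-0.011,0],0],[1,[-0.2,-0.011,0],0],[1,[0,0,0],0],[1,[0,0,0],0],[1,[0,0,0],0],[1,[0,0,0],0],[1,[0,0,0],0],[1,[0,0,0],0]]' >/dev/null; python3 s.py;python3 d.py 557.6 -247 137.9;python3 d.py 589.5 -262.3 44.4
python3 - <<'E'
from plant import *
import cv2
i=read_camera("top");cv2.imwrite("pics/t1.png",cv2.resize(i[200:320,320:480],None,fx=5,fy=5)[...,::-1])
E
```

```text
t 4.1 p [ 667.  -304.7  182.2] x [ 0.852 -0.391  0.349] z [ 0.315 -0.151 -0.937] q [-0.61  0.36  1.47  0.07  0.95  1.36] F [0.  0.3 0.7] w 1.0 g 0.0
t 4.77 p [ 604.3 -271.7  155.3] x [ 0.851 -0.391  0.351] z [ 0.316 -0.152 -0.937] q [-0.63  0.26  1.69  0.08  0.84  1.33] F [-0.  -0.4 -1.2] w 1.001 g 0.0
shares [-0.277 -0.015 -0.011] heading -0.43 roll y.z 0.006 leanaz -0.448 lean 0.358
shares [-0.276 -0.015  0.489] heading -0.43 roll y.z 0.006 leanaz -0.448 lean 0.358
```

View pics/t1.png

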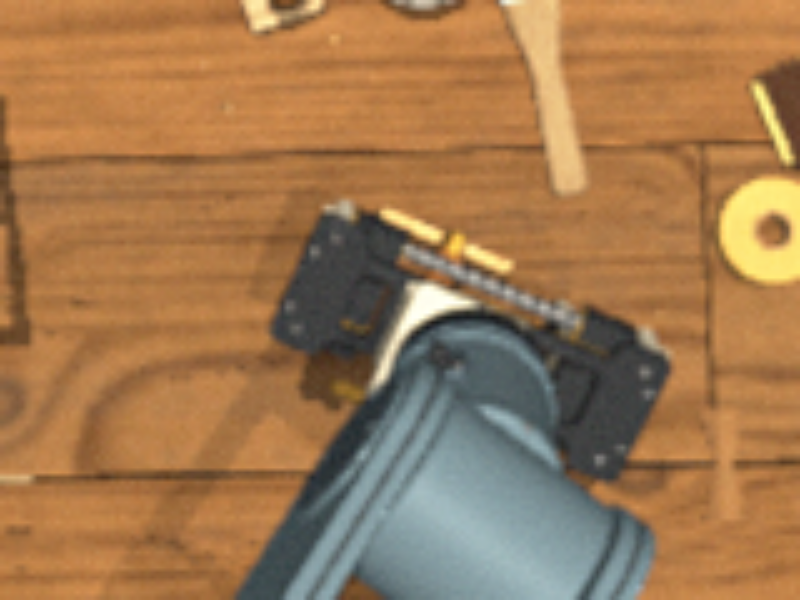

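```bash
python3 -m pendant '[[1,[-0.138,-0.008,0],0],[1,[-0.138,-0.007,0],0],[1,[0,0,0.122],0],[1,[0,0,0.122],0],[1,[0,0,0.122],0],[1,[0,0,0.122],0],[1,[0,0,0],0],[1,[0,0,0],0]]' >/dev/null; python3 s.py;python3 d.py 589.5 -262.3 44.4
python3 -m pendant '[[0,[0,0,0],0],[0,[0,0,0],0],[0,[0,0,0],0],[0,[0,0,0],0],[0,[0,0,0],0],[0,[0,0,0],0],[0,[0,0,0],0],[0,[0,0,0],0]]' 40 >/dev/null; python3 s.py
```

```text
t 5.48 p [ 587.3 -260.6   42.2] x [ 0.853 -0.392  0.346] z [ 0.312 -0.149 -0.938] q [-0.63  0.37  1.86  0.12  0.57  1.28] F [ 0.2 -0.2  0.5] w 0.998 g 0.0
shares [ 0.016  0.003 -0.006] heading -0.43 roll y.z 0.005 leanaz -0.445 lean 0.353
t 6.15 p [ 587.7 -261.    43.7] x [ 0.852 -0.391  0.349] z [ 0.315 -0.151 -0.937] q [-0.63  0.37  1.86  0.12  0.57  1.28] F [-0.1 -0.  -0.2] w 0.473 g 0.0
```

```bash
python3 -m pendant '[[0,[0,0,0],0],[0,[0,0,0],0],[0,[0,0,0],0],[0,[0,0,0],0],[0,[0,0,0],0],[0,[0,0,0],0],[0,[0.02,0,-0.06],0],[0,[0.04,0,-0.12],0]]' 40 >/dev/null; python3 s.py;python3 d.py 600 -240 440
```

```text
t 6.82 p [ 584.3 -258.8   78.4] x [ 0.854 -0.393  0.342] z [ 0.309 -0.147 -0.94 ] q [-0.63  0.32  1.83  0.1   0.66  1.3 ] F [ 0.5 -0.2 -0.3] w 0.006 g 0.0
shares [ 0.649 -0.111 -1.689] heading -0.431 roll y.z 0.004 leanaz -0.443 lean 0.349
```

Run:
```python
from plant import *
import cv2,numpy as np
i=read_camera("top");a=cv2.resize(i[215:300,360:450],None,fx=5,fy=5)
j=read_camera("scene");b=cv2.resize(j[190:275,330:420],None,fx=5,fy=5)
cv2.imwrite("pics/t2.png",np.hstack([a,b])[:,:800][...,::-1])
```

```text
(no output)
```

View pics/t2.png

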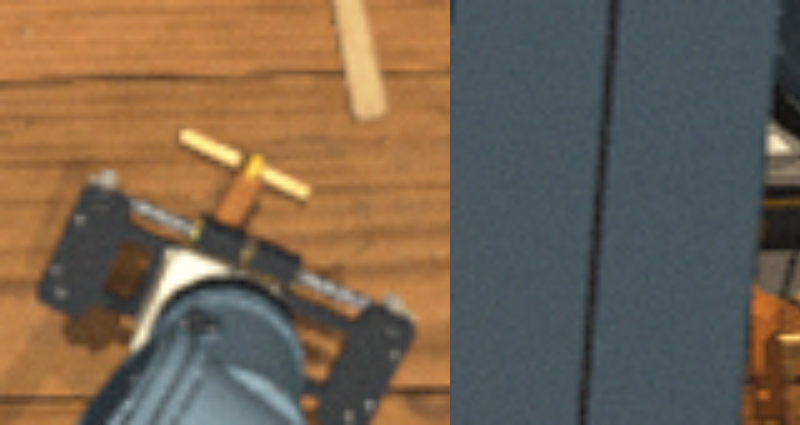

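```bash
python3 -m pendant '[[1,[0,0,0],0],[1,[0,0,0],0],[1,[0,0,0],0],[1,[0,0,0],0],[1,[0,0,0],0],[1,[0,0,0],0],[1,[0,0,0],0],[1,[0,0,0],0]]' 40 >/dev/null; python3 s.py;python3 d.py 590 -262.5 39
```

```text
t 7.58 p [ 586.6 -260.2   81.3] x [ 0.852 -0.391  0.348] z [ 0.314 -0.15  -0.937] q [-0.63  0.32  1.82  0.11  0.66  1.3 ] F [-0.5  0.1 -0.4] w 0.528 g 0.0
shares [-0.054  0.002  0.205] heading -0.43 roll y.z 0.005 leanaz -0.446 lean 0.356
```

```bash
python3 -m pendant '[[0.7,[0,0,0],0],[0.7,[0,0,0],0],[0.7,[-0.027,0,0.05],0],[0.7,[-0.027,0,0.08],0],[0.7,[0,0,0.075],0],[0,[0,0,0],0],[0,[0,0,0],0],[0,[0,0,0],0]]' 40 >/dev/null; python3 s.py
python3 -m pendant '[[0,[0,0,0],0],[0,[0,0,0],0],[0,[0,0,0],0],[0,[0,0,0],0],[0,[0,0,0],0],[0,[0,0,0],0],[0,[0,0,0],0],[0,[0,0,0],0]]' 40 >/dev/null; python3 s.py
```

```text
t 8.25 p [ 590.6 -262.4   40. ] x [ 0.852 -0.391  0.349] z [ 0.315 -0.151 -0.937] q [-0.63  0.38  1.85  0.12  0.56  1.28] F [-0.5  0.2  0.4] w 0.532 g 0.0
t 8.92 p [ 590.4 -262.2   39.6] x [ 0.852 -0.391  0.349] z [ 0.315 -0.151 -0.937] q [-0.63  0.38  1.85  0.12  0.56  1.28] F [-1.8  0.1  3.5] w 0.163 g 40.0
```

```bash
python3 -m pendant '[[0,[0.01,0,-0.03],0],[0,[0.03,0,-0.07],0],[0,[0.05,0,-0.13],0],[0,[0.07,0,-0.18],0],[0,[0.07,-0.02,-0.18],0],[0,[0.07,-0.02,-0.18],0],[0,[0.07,-0.02,-0.18],0],[0,[0.07,-0.02,-0.18],0]]' 40 >/dev/null; python3 s.py;python3 d.py 640 100 460;python3 d.py 840 300 460
```

```text
t 9.58 p [ 600.2 -247.5  283.5] x [ 0.852 -0.391  0.348] z [ 0.314 -0.15  -0.938] q [-0.59  0.15  1.51  0.06  1.13  1.39] F [ 0.4 -0.7 -2.4] w 0.16 g 40.0
shares [-0.203 -1.656 -1.026] heading -0.431 roll y.z 0.005 leanaz -0.447 lean 0.355
shares [ 0.257 -2.983 -0.863] heading -0.431 roll y.z 0.005 leanaz -0.447 lean 0.355
```

```bash
python3 -m pendant '[[0,[0.07,0,-0.19],0],[0,[0.07,0,-0.19],0],[0,[0.05,-0.08,-0.18],0],[0,[0.03,-0.15,-0.12],0],[0,[0,-0.2,-0.04],0],[0,[0,-0.2,0],0],[0,[0,-0.2,0],0],[0,[0,-0.2,0],0]]' 40 >/dev/null; python3 s.py;
python3 -m pendant '[[0,[0,-0.2,0],0],[0,[0,-0.2,0],0],[0,[0,-0.2,0],0],[0,[0,-0.2,0],0],[0,[0,-0.2,0],0],[0,[0,-0.2,0],0],[0,[0,-0.2,0],0],[0,[0,-0.2,0],0]]' 40 >/dev/null; python3 s.py;python3 d.py 970 355 440
```

```text
t 10.25 p [679.4 -54.9 431.2] x [ 0.852 -0.392  0.349] z [ 0.314 -0.151 -0.937] q [-0.19  0.22  1.07 -0.09  1.5   1.8 ] F [ 1.3 -0.9 -1.7] w 0.166 g 40.0
t 10.92 p [813.2 235.9 429.1] x [ 0.852 -0.391  0.348] z [ 0.314 -0.15  -0.937] q [ 0.26  0.71  0.32 -0.24  1.83  2.16] F [ 1.6 -0.2 -0.7] w 0.163 g 40.0
shares [ 0.454 -0.869  0.105] heading -0.43 roll y.z 0.005 leanaz -0.447 lean 0.356
```

```bash
python3 -m pendant '[[0,[0.13,-0.14,0.03],0],[0,[0.13,-0.14,0.03],0],[0,[0.13,-0.14,0.03],0],[0,[0.13,-0.14,0.03],0],[0,[0.13,-0.14,0.03],0],[0,[0.13,-0.14,0.03],0],[0,[0.13,-0.14,0.03],0],[0,[0.13,-0.14,0.03],0]]' 40 >/dev/null; python3 s.py;python3 d.py 970 355 440
```

```text
t 11.58 p [946.3 289.3 367.8] x [ 0.795 -0.373  0.478] z [ 0.481 -0.092 -0.872] q [ 0.27  0.88  0.19 -0.22  1.6   2.19] F [ 0.5  1.  -0.9] w 0.162 g 39.9
shares [ 0.145 -0.385 -0.288] heading -0.439 roll y.z -0.107 leanaz -0.189 lean 0.512
```

```bash
python3 -m pendant '[[0,[0.13,-0.14,0.0],0],[0,[0.13,-0.14,0.0],0],[0,[0.13,-0.14,0.0],0],[0,[0,0,0],0],[0,[-0.1,0.15,-0.1],0],[0,[-0.1,0.15,-0.1],0],[0,[-0.1,0.15,-0.1],0],[0,[-0.1,0.15,-0.1],0]]' 40 >/dev/null; python3 s.py;python3 d.py 600 -150 300;python3 d.py 560 -140 75
```

```text
t 12.25 p [851.2 244.4 382. ] x [ 0.764 -0.368  0.53 ] z [ 0.547 -0.065 -0.834] q [ 0.24  0.49  0.9  -0.21  1.2   2.23] F [ 0.1 -0.  -0. ] w 0.161 g 39.9
shares [-0.451  2.321 -0.217] heading -0.449 roll y.z -0.152 leanaz -0.118 lean 0.584
shares [-1.218  2.513  0.608] heading -0.449 roll y.z -0.152 leanaz -0.118 lean 0.584
```

```bash
python3 d.py 640 -150 470
python3 -m pendant '[[0,[0.1,0.03,-0.17],0],[0,[0.1,0.03,-0.17],0],[0,[0.03,0.15,-0.1],0],[0,[-0.02,0.2,-0.02],0],[0,[-0.05,0.2,0],0],[0,[-0.05,0.2,0],0],[0,[-0.05,0.2,0],0],[0,[-0.05,0.2,0],0]]' 40 >/dev/null; python3 s.py;python3 d.py 600 -150 250
cat > tgt.py <<'E'
import numpy as np
h=-.44;e=np.array([np.cos(h),np.sin(h),0]);f=np.array([-e[1],e[0],0]);O=np.array([624.2,-278.6,0])
Rg=np.array([[.852,0,.315],[-.391,0,-.151],[.349,0,-.937]]);Rg[:,1]=np.cross(Rg[:,2],Rg[:,0])
g=lambda p:Rg.T@(O+p[0]*e+p[1]*f+[0,0,p[2]]-np.array([590.4,-262.2,39.6]))
a,l=-.118,.584
z=np.array([np.sin(l)*np.cos(a),np.sin(l)*np.sin(a),-np.cos(l)]);y=np.cross([0,0,-1],z);y=np.array([np.sin(a),-np.cos(a),0]);R=np.c_[np.cross(y,z),y,z]
for n,p in dict(tip=(0,0,0),tipL=(0,42,0),foot=(-105,0,0)).items(): print(n,(R@g(p)).round(1))
print(R[:,0])
E
python3 tgt.py
```

```text
shares [ 0.152  2.123 -0.817] heading -0.449 roll y.z -0.152 leanaz -0.118 lean 0.584
t 12.92 p [719.4  24.8 424.3] x [ 0.763 -0.368  0.532] z [ 0.549 -0.065 -0.833] q [-0.12  0.12  1.31  0.    1.12  1.85] F [ 0.4 -0.5 -1.5] w 0.161 g 39.9
shares [-0.597  1.148  0.455] heading -0.45 roll y.z -0.153 leanaz -0.117 lean 0.586
tip [ 45.2  -5.9 -30.1]
tipL [ 50.4  35.8 -29.8]
foot [-56.4   7.  -53.8]
[ 0.82846246 -0.09821484  0.55136539]
```

```bash
python3 -m pendant '[[0,[-0.075,0.18,0],0],[0,[-0.075,0.18,0],0],[0,[-0.075,0.17,0.06],0],[0,[-0.075,0.16,0.08],0],[0,[-0.075,0.16,0.08],0],[0,[-0.075,0.16,0.08],0],[0,[-0.075,0.14,0.08],0],[0,[0,0,0],-0.03]]' 40 >/dev/null; python3 s.py
python3 -m pendant '[[0,[0,0,0],-0.03],[0,[0,0,0],-0.029],[0,[-0.1,0,0.15],0],[0,[-0.1,0,0.15],0],[0,[-0.1,0,0.15],0],[0,[0,0,0],0],[0,[0,0,0],0],[0,[0,0,0],0]]' 40 >/dev/null; python3 s.py;python3 d.py 590 -150 58
```

```text
t 13.58 p [ 599.7 -155.1  263.1] x [ 0.796 -0.285  0.535] z [ 0.541 -0.062 -0.839] q [-0.6  -0.01  1.83  0.35  0.83  1.11] F [ 0.2  0.6 -3.3] w 0.162 g 39.9
t 14.25 p [ 606.3 -154.   164.7] x [ 0.825 -0.098  0.556] z [ 0.552 -0.065 -0.831] q [-0.59  0.1   1.99  0.49  0.57  0.75] F [ 0.3 -0.1 -1. ] w 0.16 g 39.9
shares [-0.366 -0.01   0.397] heading -0.118 roll y.z 0.0 leanaz -0.118 lean 0.59
```

```bash
python3 -m pendant '[[0,[-0.09,0,0.1],0],[0,[-0.09,0,0.1],0],[0,[-0.09,0,0.1],0],[0,[-0.09,0,0.09],0],[0,[0,0,0],0],[0,[0,0,0],0],[0,[0,0,0],0],[0,[0,0,0],0]]' 40 >/dev/null; python3 s.py;python3 d.py 590 -150 56
```

```text
t 14.92 p [ 590.9 -152.6   60.9] x [ 0.824 -0.096  0.558] z [ 0.554 -0.067 -0.83 ] q [-0.61  0.25  2.14  0.91  0.34  0.27] F [-0.1  0.9 -2.1] w 0.163 g 39.9
shares [-0.019 -0.012  0.017] heading -0.116 roll y.z 0.002 leanaz -0.12 lean 0.592
```

Lower 6 mm and release gently, then look.

```bash
python3 -m pendant '[[0,[-0.015,0,0.02],0],[0,[0,0,0],0],[0.3,[0,0,0],0],[0.3,[0,0,0],0],[0.3,[0,0,0],0],[0.3,[0,0,0],0],[0.3,[0,0,0],0],[0.3,[0,0,0],0]]' 10 >/dev/null; python3 s.py
python3 - <<'E'
from plant import *
import cv2,numpy as np
i=read_camera("top");a=cv2.resize(i[210:290,325:405],None,fx=5,fy=5)
j=read_camera("scene");b=cv2.resize(j[250:330,300:380],None,fx=5,fy=5)
cv2.imwrite("pics/t3.png",np.hstack([a,b])[...,::-1])
E
```

```text
t 15.58 p [ 588.3 -151.3   52.7] x [ 0.827 -0.098  0.554] z [ 0.551 -0.064 -0.832] q [-0.61  0.26  2.15  0.95  0.33  0.23] F [-0.1 -0.8 -0.1] w 0.296 g 0.0
```

View pics/t3.png

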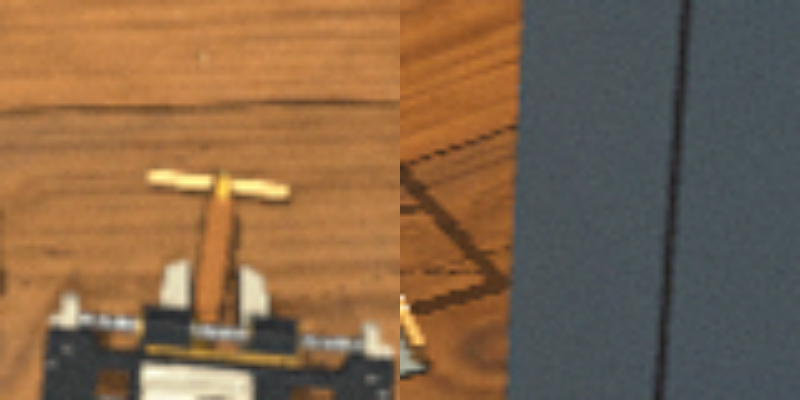

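Run:
```python
from h import *
p=[ray("top",(325+(u+.5)/5-.5,210+(v+.5)/5-.5),33)[:2] for u,v in((148,178),(290,190))]
m=sum(p)/2;d=p[0]-p[1];h=np.arctan2(-d[0],d[1]);print(m,np.linalg.norm(d),h)
e=np.array([np.cos(h),np.sin(h)]);f=np.array([-e[1],e[0]]);q=np.array([588.3,-151.3])-m;print("tcp rel rake",q@e,q@f)
g=m-47*e;t=[*(g+18.8*np.array([.551,-.064])),61-18.8*.832];print(t)
import subprocess;print(subprocess.getoutput("python3 d.py %f %f %f"%tuple(t)))
```

```text
[ 630.80641207 -158.03115366] 85.03138103035299 -0.10829673123609333
tcp rel rake -42.98493200045831 2.0974074290747984
[np.float64(594.4405550877425), np.float64(-154.1543507577131), 45.3584]
shares [0.007 0.011 0.048] heading -0.118 roll y.z -0.001 leanaz -0.116 lean 0.587
```

```bash
python3 -m pendant '[[0.3,[0.007,0.011,0.048],0],[0.3,[0,0,0],0],[0,[0,0,0],0],[0,[0,0,0],0],[0,[0,0,0],0],[0,[0,0,0],0],[0,[0,0,0],0],[0,[0,0,0],0]]' 55 >/dev/null; python3 s.py
python3 -m pendant '[[0,[0,0,0],0],[0,[0,0,0],0],[0,[0,0,0],0],[0,[0.01,0,-0.015],0],[0,[0.05,0,-0.07],0],[0,[0.06,0,-0.09],0],[0,[0.03,0,-0.04],0],[0,[0,0,0],0]]' 55 >/dev/null; python3 s.py
cat > c.py <<'E'
import sys,numpy as np
from plant import state
G=np.array([594.4,-154.2,45.4]);M=np.array([630.8,-158.0,0])   # TCP / rake origin when regrasped, heading -0.11
s=state();R=np.array(s["eef_rot"]);p=np.array(s["ee_pos"]);k=p+(M-G)
O=np.array([655.5,137.3,0]);a=-.1;T=np.array([[np.cos(a),-np.sin(a),0],[np.sin(a),np.cos(a),0],[0,0,1]])
print("t",round(s["t"],2),"rake in tray",(T.T@(k-O)).round(1),"F tray",(T.T@np.array(s["contact_force"])).round(1),"w",round(s["width"],3),"g",round(s["grip_force"]),"lean",np.arccos(-R[2,2]).round(3),"roll",R[2,1].round(3),"head",np.arctan2(R[1,0],R[0,0]).round(3))
for j in range(1,len(sys.argv),3):
    t=np.array([float(v) for v in sys.argv[j:j+3]]);n=O+T@t;print(t,"shares",(R.T@(n-k)/200).round(3));k=n
E
python3 c.py -60 -55 60  -48 -55 35 -48 -55 7
```

```text
t 16.35 p [ 594.4 -154.1   45.5] x [ 0.827 -0.098  0.554] z [ 0.551 -0.064 -0.832] q [-0.61  0.29  2.14  0.98  0.32  0.19] F [ 0.8 -0.1  0.4] w 0.003 g 0.0
t 17.02 p [ 597.1 -155.4  100.7] x [ 0.824 -0.096  0.558] z [ 0.554 -0.067 -0.83 ] q [-0.61  0.18  2.09  0.69  0.43  0.51] F [-0.2 -0.3  0.3] w 0.004 g 0.0
t 17.02 rake in tray [   7.7 -297.2   55.3] F tray [-0.2 -0.3  0.3] w 0.004 g 0 lean 0.592 roll 0.002 head -0.116
[-60. -55.  60.] shares [-0.284 -1.205 -0.222]
[-48. -55.  35.] shares [-0.02  -0.001  0.137]
[-48. -55.   7.] shares [-0.078 -0.     0.116]
```

Run:
```python
from h import *
from plant import *
i=read_camera("top");hsv=cv2.cvtColor(i,cv2.COLOR_RGB2HSV)
a=hsv[235:262,340:400];m=((a[...,2]>190)&(a[...,1]<150)).astype(np.uint8)
n,l,st,ce=cv2.connectedComponentsWithStats(m)
for k in range(1,n):
    if st[k,4]>8: print(st[k],ce[k]+[340,235],ray("top",ce[k]+[340,235],33).round(1))
ys,xs=np.nonzero(m);print(len(xs))
r=cv2.minAreaRect(np.c_[xs,ys].astype(np.float32));print(r)
cv2.imwrite("pics/t4.png",np.hstack([cv2.resize(i[215:285,325:405],None,fx=5,fy=5),cv2.resize(read_camera("scene")[215:285,270:350],None,fx=5,fy=5)])[...,::-1])
```

```text
[14  9 14  4 41] [360.51219512 245.41463415] [ 634.3 -134.6   33. ]
[31 11 12  4 34] [376.70588235 247.20588235] [ 627.8 -182.8   33. ]
[25 24  5  3 12] [367.08333333 260.08333333] [ 590. -153.   33.]
96
((31.5, 17.5), (35.0, 17.0), 0.0)
```

View pics/t4.png

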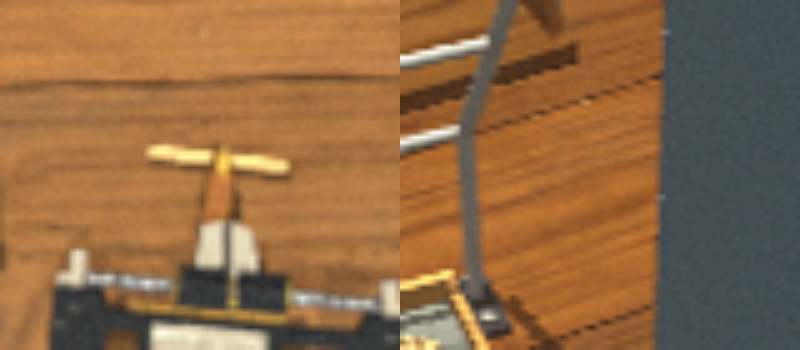

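```bash
python3 d.py 602.9 -155.1 32.7
python3 -m pendant '[[0.35,[0,0,0],0],[0.35,[0,0,0],0],[0.35,[0,0,0],0],[0.35,[0,0,0],0],[0.35,[0,0,0],0],[0.35,[0,0,0],0],[0.35,[0,0,0],0],[0.35,[0,0,0],0]]' 55 >/dev/null; python3 d.py 602.9 -155.1 32.7
```

```text
shares [-0.15   0.     0.292] heading -0.117 roll y.z -0.001 leanaz -0.116 lean 0.588
shares [-0.149  0.     0.291] heading -0.118 roll y.z -0.001 leanaz -0.116 lean 0.587
```

```bash
python3 -m pendant '[[0.35,[-0.075,0,0.08],0],[0.35,[-0.075,0,0.08],0],[0.35,[0,0,0.07],0],[0.35,[0,0,0.06],0],[0,[0,0,0],0],[0,[0,0,0],0],[0,[0,0,0],0],[0,[0,0,0],0]]' 55 >/dev/null; python3 s.py
python3 -m pendant '[[0,[0,0,0],0],[0,[0,0,0],0],[0,[0,0,0],0],[0,[0,0,0],0],[0,[0,0,0],0],[0,[0,0,0],0],[0,[0,0,0],0],[0,[0,0,0],0]]' 55 >/dev/null; python3 s.py
```

```text
t 18.45 p [ 602.7 -155.1   33.5] x [ 0.826 -0.098  0.555] z [ 0.551 -0.064 -0.832] q [-0.6   0.32  2.13  1.06  0.3   0.12] F [-0.2 -0.1 -1.1] w 0.173 g 55.0
t 19.12 p [ 602.8 -155.1   33.2] x [ 0.826 -0.098  0.555] z [ 0.551 -0.064 -0.832] q [-0.6   0.32  2.13  1.06  0.3   0.12] F [-3.6  1.5  5.2] w 0.166 g 55.0
```

```bash
sed -i 's/G=np.array([^)]*)/G=np.array([602.8,-155.1,33.2])/; s/M=np.array([^)]*)/M=np.array([631,-158.3,0])/' c.py
python3 -m pendant '[[0,[0.01,0,-0.015],0],[0,[0.05,0,-0.07],0],[0,[0.06,0,-0.09],0],[0,[0.06,0,-0.09],0],[0,[0,0,0],0],[0,[-0.1,0,0.07],0],[0,[-0.16,0,0.1],0],[0,[-0.1,0,0.07],0]]' 55 >/dev/null; python3 c.py -60 -55 60  -50 -55 35 -50 -55 8
```

```text
t 19.78 rake in tray [-1.980e+01 -2.945e+02 -2.000e-01] F tray [-8.   3.5 23.4] w 0.163 g 55 lean 0.59 roll -0.003 head -0.117
[-60. -55.  60.] shares [-0.016 -1.196 -0.368]
[-50. -55.  35.] shares [-0.028 -0.     0.132]
[-50. -55.   8.] shares [-0.075  0.     0.112]
```

```bash
python3 -m pendant '[[0,[0.03,0,-0.05],0],[0,[0.06,0,-0.09],0],[0,[0.06,0,-0.09],0],[0,[-0.04,-0.15,-0.03],0],[0,[-0.04,-0.2,-0.03],0],[0,[-0.04,-0.2,-0.03],0],[0,[-0.04,-0.2,-0.03],0],[0,[0,-0.2,0],0]]' 55 >/dev/null; python3 c.py -60 -55 60  -50 -55 35 -50 -55 8
```

```text
t 20.45 rake in tray [ -55.9 -139.6   55.6] F tray [ 0.4 -0.2 -1.9] w 0.166 g 55 lean 0.581 roll -0.005 head -0.117
[-60. -55.  60.] shares [-0.011 -0.423 -0.031]
[-50. -55.  35.] shares [-0.027 -0.     0.132]
[-50. -55.   8.] shares [-0.074  0.001  0.113]
```

```bash
python3 -m pendant '[[0,[-0.005,-0.2,-0.01],0],[0,[-0.005,-0.2,-0.01],0],[0,[0,-0.023,0],0],[0,[0,0,0],0],[0,[0,0,0],0],[0,[0,0,0],0],[0,[0,0,0],0],[0,[0,0,0],0]]' 55 >/dev/null; python3 c.py -55 -55 35 -55 -55 8
python3 - <<'E'
from plant import *
import cv2,numpy as np
i=read_camera("top");a=cv2.resize(i[195:295,220:340],None,fx=4,fy=4)
j=read_camera("scene");b=cv2.resize(j[190:350,180:310],None,fx=2.5,fy=2.5)
cv2.imwrite("pics/t5.png",np.hstack([a,b[:400]])[...,::-1]);cv2.imwrite("pics/top5.png",i[...,::-1])
E
```

```text
t 21.12 rake in tray [-55.  -97.5  57.3] F tray [-0.3 -0.2 -1.7] w 0.165 g 55 lean 0.578 roll -0.004 head -0.119
[-55. -55.  35.] shares [-0.064 -0.212  0.092]
[-55. -55.   8.] shares [-0.074  0.001  0.113]
```

View pics/t5.png

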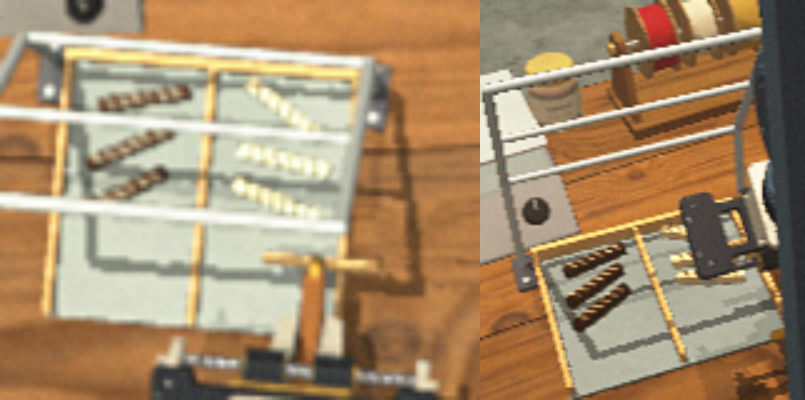

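```bash
python3 - <<'E'
from h import *
O=np.array([655.5,137.3]);a=-.1;T=np.array([[np.cos(a),-np.sin(a)],[np.sin(a),np.cos(a)]])
p=[T.T@(ray("top",(220+(u+.5)/4-.5,195+(v+.5)/4-.5),90)[:2]-O) for u,v in((265,258),(378,267))]
print(p,np.linalg.norm(p[0]-p[1]),sum(p)/2)
E
python3 s.py; python3 c.py -55 -55 57
```

```text
[array([-53.37905412, -58.21923912]), array([ -53.57955388, -140.11324185])] 81.89424816718297 [-53.479304   -99.16624049]
t 21.22 p [562.9  49.   90.8] x [ 0.831 -0.099  0.547] z [ 0.543 -0.06  -0.837] q [-0.11  0.12  2.19 -0.    0.25  1.58] F [-0.5  0.7 -1.1] w 0.167 g 55.0
t 21.22 rake in tray [-54.9 -97.4  57.6] F tray [-0.6  0.7 -1.1] w 0.167 g 55 lean 0.579 roll -0.004 head -0.119
[-55. -55.  57.] shares [-0.005 -0.212  0.001]
```

```bash
python3 -m pendant '[[0,[0.02,-0.05,-0.01],0],[0,[0.02,-0.05,-0.01],0],[0,[0.02,-0.05,-0.01],0],[0,[0.01,-0.06,0],0],[0,[0,0,0],0],[0,[0,0,0],0],[0,[0,0,0],0],[0,[0,0,0],0]]' 55 >/dev/null; python3 c.py -38 -55 35 -38 -55 8;python3 s.py
```

```text
t 21.88 rake in tray [-46.3 -55.5  70.1] F tray [-0.1  1.1 -1.3] w 0.162 g 55 lean 0.578 roll -0.004 head -0.118
[-38. -55.  35.] shares [-0.061 -0.003  0.17 ]
[-38. -55.   8.] shares [-0.074  0.     0.113]
t 21.88 p [575.7  89.9 103.3] x [ 0.832 -0.099  0.546] z [ 0.543 -0.06  -0.838] q [ 0.01  0.14  2.13 -0.21  0.31  1.88] F [ 0.   1.1 -1.3] w 0.162 g 55.0
```

```bash
python3 -m pendant '[[0,[-0.027,0,0.056],0],[0,[-0.027,0,0.056],0],[0,[-0.027,0,0.056],0],[0,[-0.027,0,0.056],0],[0,[-0.027,0,0.056],0],[0,[0,0,0],0],[0,[0,0,0],0],[0,[0,0,0],0]]' 55 >/dev/null; python3 c.py -38 -55 7.5 20 -55 7.5 50 -55 7.5;python3 s.py
```

```text
t 22.55 rake in tray [-36.2 -51.4  21.7] F tray [ 0.   0.3 -1.6] w 0.171 g 55 lean 0.558 roll 0.005 head -0.118
[-38.  -55.    7.5] shares [-0.045  0.018  0.056]
[ 20.  -55.    7.5] shares [ 0.246 -0.006  0.153]
[ 50.  -55.    7.5] shares [ 0.127 -0.003  0.079]
t 22.55 p [586.1  93.   54.9] x [ 0.843 -0.1    0.529] z [ 0.525 -0.068 -0.848] q [ 0.02  0.25  2.13 -0.38  0.22  2.06] F [ 0.1  0.3 -1.6] w 0.171 g 55.0
```

```bash
python3 - <<'E'
s=open('c.py').read()
s=s.replace("k=p+(M-G)","Rg=np.array([[.826,0,.551],[-.098,0,-.064],[.555,0,-.832]]);Rg[:,1]=np.cross(Rg[:,2],Rg[:,0]);f=lambda v:p+R@Rg.T@(M-G+np.array(v));k=f([0,0,0]);print('foot z',f([-105,0,0])[2].round(1),'tipL/R z',f([0,42,0])[2].round(1),f([0,-42,0])[2].round(1))")
open('c.py','w').write(s)
E
python3 c.py -34 -55 8 
python3 -m pendant '[[0,[-0.02,0.008,0.04],0],[0,[-0.02,0.008,0.04],0],[0,[0,0,0],0],[0,[0,0,0],0],[0,[0,0,0],0],[0,[0,0,0],0],[0,[0,0,0],0],[0,[0,0,0],0]]' 55 >/dev/null; python3 c.py -34 -55 8 20 -55 8
```

```text
foot z 24.1 tipL/R z 20.8 21.0
t 22.55 rake in tray [-37.3 -51.7  20.9] F tray [ 0.   0.3 -1.6] w 0.171 g 55 lean 0.558 roll 0.005 head -0.118
[-34. -55.   8.] shares [-0.02   0.016  0.063]
foot z 14.9 tipL/R z 10.1 10.6
t 23.22 rake in tray [-34.7 -52.3  10.3] F tray [-0.6  1.2 -1.5] w 0.165 g 55 lean 0.545 roll 0.011 head -0.117
[-34. -55.   8.] shares [-0.003  0.013  0.012]
[ 20. -55.   8.] shares [ 0.231 -0.006  0.14 ]
```

```bash
python3 -m pendant '[[0,[0,0.013,0.012],0],[0,[0.04,0,0.024],0],[0,[0.04,0,0.024],0],[0,[0.04,0,0.024],0],[0,[0.04,0,0.024],0],[0,[0.04,0,0.024],0],[0,[0.04,0,0.024],0],[0,[0,0,0],0]]' 55 >/dev/null; python3 c.py 48 -55 7.5
```

```text
foot z 14.7 tipL/R z 9.8 10.4
t 23.88 rake in tray [ 25.4 -56.1  10.1] F tray [ 0.5 -0.  -0.5] w 0.166 g 55 lean 0.546 roll 0.011 head -0.118
[ 48.  -55.    7.5] shares [ 0.09  -0.008  0.07 ]
```

```bash
python3 -m pendant '[[0,[-0.003,0,0.01],0],[0,[0.02,0,0.012],0],[0,[0.02,-0.002,0.012],0],[0,[0.02,-0.002,0.012],0],[0,[0.018,-0.002,0.012],0],[0,[0,0,0],0],[0,[0,0,0],0],[0,[0,0,0],0]]' 55 >/dev/null; python3 c.py 48 -55 7.5
```

```text
foot z 12.0 tipL/R z 6.8 7.5
t 24.55 rake in tray [ 41.3 -55.3   7.2] F tray [-0.3 -0.  -1.2] w 0.165 g 55 lean 0.543 roll 0.011 head -0.117
[ 48.  -55.    7.5] shares [ 0.029 -0.002  0.016]
```

```bash
python3 -m pendant '[[0,[0.009,0,0.005],0],[0,[0.009,0,0.005],0],[0,[0.009,0,0.005],0],[0,[0.009,0,0.005],0],[0,[0,0,0],0],[0,[0,0,0],0],[0,[0,0,0],0],[0,[0,0,0],0]]' 55 >/dev/null; python3 c.py 
python3 -m pendant '[[0,[0.006,0,0.003],0],[0,[0.006,0,0.003],0],[0,[0,0,0],0],[0,[0,0,0],0],[0,[0,0,0],0],[0,[0,0,0],0],[0,[0,0,0],0],[0,[0,0,0],0]]' 55 >/dev/null; python3 c.py
```

```text
foot z 12.3 tipL/R z 7.2 7.8
t 25.22 rake in tray [ 49.7 -55.5   7.5] F tray [-0.5 -0.3 -1.2] w 0.166 g 55 lean 0.544 roll 0.011 head -0.117
foot z 11.9 tipL/R z 6.5 7.1
t 25.88 rake in tray [ 50.9 -55.8   6.8] F tray [-4.9 -1.1  0.5] w 0.166 g 55 lean 0.541 roll 0.012 head -0.117
```

```bash
python3 -m pendant '[[0,[0.004,0,0.002],0],[0,[0,0,0],0],[0,[0,0,0],0],[0,[0,0,0],0],[0,[-0.03,0,-0.018],0],[0,[-0.08,0,-0.05],0],[0,[-0.06,0,-0.035],0],[0,[0,0,0],0]]' 55 >/dev/null; python3 c.py -20 -55 50 -45 55 50
python3 - <<'E'
from h import *
from plant import *
i=read_camera("top");cv2.imwrite("pics/top6.png",i[...,::-1]);h=cv2.cvtColor(i,cv2.COLOR_RGB2HSV)
O=np.array([655.5,137.3]);a=-.1;T=np.array([[np.cos(a),-np.sin(a)],[np.sin(a),np.cos(a)]])
x0,y0=272,205;c=h[y0:252,x0:312]
m=((c[...,2]>185)&(c[...,1]>25)&(c[...,1]<100)&(c[...,0]<35)).astype(np.uint8)
n,l,st,ce=cv2.connectedComponentsWithStats(m)
for k in range(1,n):
    if st[k,4]>5: print(st[k],(T.T@(ray("top",ce[k]+[x0,y0],16)[:2]-O)).round(1))
E
```

```text
foot z 12.1 tipL/R z 6.7 7.4
t 26.55 rake in tray [ 10.7 -54.4   7. ] F tray [-0.   0.6 -1.8] w 0.168 g 55 lean 0.541 roll 0.012 head -0.117
[-20. -55.  50.] shares [-0.021  0.009 -0.263]
[-45.  55.  50.] shares [-0.115 -0.547 -0.077]
[ 0  4 11  3 15] [ 97.2 -15.4]
[  7   5  32  19 270] [ 74.8 -64.5]
[ 2 29  3  4  6] [ 18.4 -11.5]
[ 6 29  8  2  8] [ 20.8 -32.2]
[18 31  6  2  7] [ 19.6 -67. ]
[25 31  6  2  7] [ 18.9 -86.2]
```

```bash
python3 -m pendant '[[0,[-0.005,0,-0.07],0],[0,[-0.005,0,-0.07],0],[0,[-0.005,0,-0.07],0],[0,[-0.005,0,-0.06],0],[0,[-0.03,-0.07,-0.02],0],[0,[-0.03,-0.12,-0.02],0],[0,[-0.03,-0.12,-0.02],0],[0,[-0.02,-0.12,-0.01],0]]' 55 >/dev/null; python3 c.py -43 54 40 -43 54 8; python3 s.py
```

```text
foot z 57.5 tipL/R z 52.8 53.3
t 27.27 rake in tray [-40.3  34.5  53. ] F tray [ 0.3 -0.9 -2. ] w 0.167 g 55 lean 0.546 roll 0.01 head -0.119
[-43.  54.  40.] shares [-0.047 -0.098  0.047]
[-43.  54.   8.] shares [-0.083 -0.002  0.137]
t 27.27 p [592.1 179.2  87.4] x [ 0.848 -0.102  0.52 ] z [ 0.514 -0.073 -0.854] q [ 0.24  0.26  2.   -0.49  0.42  2.33] F [ 0.2 -0.9 -2. ] w 0.167 g 55.0
```

```bash
python3 -m pendant '[[0,[-0.02,-0.05,0.02],0],[0,[-0.027,-0.048,0.027],0],[0,[-0.02,0,0.035],0],[0,[-0.02,0,0.035],0],[0,[-0.02,0,0.035],0],[0,[-0.023,0,0.032],0],[0,[0,0,0],0],[0,[0,0,0],0]]' 55 >/dev/null; python3 c.py -43 54 7.5; python3 s.py
```

```text
foot z 11.3 tipL/R z 6.3 6.8
t 27.93 rake in tray [-43.6  52.8   6.5] F tray [-0.2  0.  -1.3] w 0.165 g 55 lean 0.544 roll 0.011 head -0.118
[-43.   54.    7.5] shares [ 0.005 -0.006 -0.003]
t 27.93 p [590.7 197.8  41. ] x [ 0.85  -0.1    0.517] z [ 0.512 -0.073 -0.856] q [ 0.28  0.35  2.02 -0.68  0.34  2.57] F [-0.2  0.  -1.3] w 0.165 g 55.0
```

```bash
python3 -m pendant '[[0,[0.04,-0.006,0.025],0],[0,[0.04,0,0.025],0],[0,[0.04,0,0.025],0],[0,[0.04,0,0.025],0],[0,[0.04,0,0.025],0],[0,[0.04,0,0.025],0],[0,[0.04,0,0.025],0],[0,[0,0,0],0]]' 55 >/dev/null; python3 c.py 44 55 7.5
```

```text
foot z 11.2 tipL/R z 6.4 6.9
t 28.6 rake in tray [24.5 52.2  6.6] F tray [-0.   0.5 -0.7] w 0.169 g 55 lean 0.546 roll 0.01 head -0.119
[44.  55.   7.5] shares [ 0.085 -0.016  0.047]
```

```bash
python3 -m pendant '[[0,[0.02,0,0.012],0],[0,[0.02,0,0.012],0],[0,[0.02,0,0.012],0],[0,[0.009,0,0.005],0],[0,[0.009,0,0.005],0],[0,[0,0,0],0],[0,[0,0,0],0],[0,[0,0,0],0]]' 55 >/dev/null; python3 c.py 50 55 7.5
```

```text
foot z 10.4 tipL/R z 5.3 5.9
t 29.27 rake in tray [39.4 51.6  5.6] F tray [-0.5 -0.4 -1.7] w 0.165 g 55 lean 0.543 roll 0.012 head -0.117
[50.  55.   7.5] shares [ 0.05  -0.018  0.019]
```

```bash
python3 -m pendant '[[0,[0.009,-0.003,0.002],0],[0,[0.009,-0.003,0.003],0],[0,[0.009,-0.003,0.004],0],[0,[0.009,0,0.005],0],[0,[0.009,0,0.005],0],[0,[0,0,0],0],[0,[0,0,0],0],[0,[0,0,0],0]]' 55 >/dev/null; python3 c.py 50 55 7.5
python3 -m pendant '[[0,[0.004,0,0.002],0],[0,[0.004,0,0.002],0],[0,[0,0,0],0],[0,[0,0,0],0],[0,[0,0,0],0],[0,[0,0,0],0],[0,[0,0,0],0],[0,[0,0,0],0]]' 55 >/dev/null; python3 c.py
```

```text
foot z 11.8 tipL/R z 6.7 7.3
t 29.93 rake in tray [49.3 53.1  7. ] F tray [-0.2  0.  -1.3] w 0.166 g 55 lean 0.544 roll 0.011 head -0.118
[50.  55.   7.5] shares [ 0.004 -0.01  -0.001]
foot z 11.9 tipL/R z 6.7 7.4
t 30.6 rake in tray [50.9 53.   7. ] F tray [-1.3 -0.6  0.5] w 0.168 g 55 lean 0.543 roll 0.012 head -0.117
```

Contact begins; nudge a little more, then back off and look with the last picture.

```bash
python3 -m pendant '[[0,[0.004,0,0.002],0],[0,[0.004,0,0.002],0],[0,[0,0,0],0],[0,[0,0,0],0],[0,[0,0,0],0],[0,[0,0,0],0],[0,[0,0,0],0],[0,[0,0,0],0]]' 55 >/dev/null; python3 c.py
python3 -m pendant '[[0,[-0.03,0,-0.018],0],[0,[-0.09,0,-0.055],0],[0,[-0.11,0,-0.065],0],[0,[-0.11,0,-0.065],0],[0,[0,0,-0.06],0],[0,[0,0,-0.06],0],[0,[0,0,-0.06],0],[0,[0,0,0],0]]' 55 >/dev/null; python3 c.py
python3 - <<'E'
from plant import *
import cv2,numpy as np
i=read_camera("top");j=read_camera("scene");cv2.imwrite("pics/top7.png",i[...,::-1]);cv2.imwrite("pics/scene7.png",j[...,::-1])
a=cv2.resize(i[195:270,225:325],None,fx=5,fy=5,interpolation=cv2.INTER_CUBIC);b=cv2.resize(j[255:355,190:310],None,fx=3.75,fy=3.75,interpolation=cv2.INTER_CUBIC)[:375]
c=np.hstack([a,b])[:,:950];cv2.imwrite("pics/t7.png",cv2.resize(c,(800,int(c.shape[0]*800/c.shape[1])))[...,::-1])
E
```

```text
foot z 11.8 tipL/R z 6.4 7.1
t 31.27 rake in tray [51.4 52.8  6.8] F tray [-8.7 -1.2  3.3] w 0.167 g 55 lean 0.542 roll 0.012 head -0.117
foot z 44.9 tipL/R z 40.2 40.7
t 31.93 rake in tray [-44.2  56.9  40.5] F tray [ 0.   0.5 -1.1] w 0.167 g 55 lean 0.547 roll 0.01 head -0.118
```

View pics/t7.png

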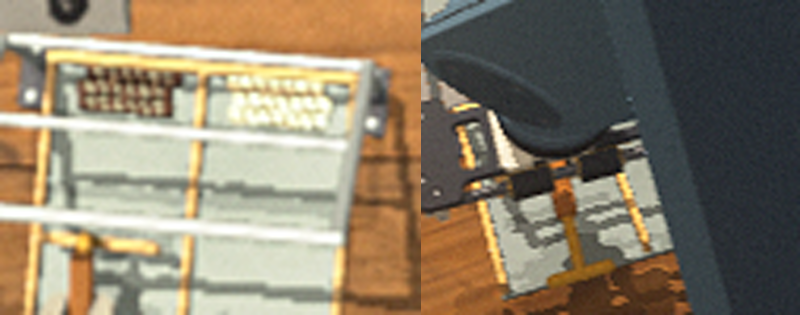

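```bash
python3 - <<'E'
from h import *
O=np.array([655.5,137.3]);a=-.1;T=np.array([[np.cos(a),-np.sin(a)],[np.sin(a),np.cos(a)]])
k=950/800/5
for u,v in((80,110),(170,118),(235,120),(325,128),(50,55),(360,78)): print((T.T@(ray("top",(225+u*k,195+v*k),16)[:2]-O)).round(1))
E
python3 -m pendant '[[0,[0.05,0,-0.12],0],[0,[0.05,0,-0.12],0],[0,[0.04,0.08,-0.1],0],[0,[0,0.14,0],0],[0,[0,0.14,0],0],[0,[0,0.14,0],0],[0,[0,0.14,0],0],[0,[0,0.14,0],0]]' 55 >/dev/null; python3 c.py -30 -290 90
```

```text
[54.  85.4]
[53.1 19.8]
[ 55.2 -27.3]
[ 54.4 -92.6]
[ 92.3 110.7]
[  92.4 -115. ]
foot z 116.6 tipL/R z 111.5 112.1
t 32.7 rake in tray [ -59.9 -100.6  111.8] F tray [ 0.  -0.1 -1.7] w 0.168 g 55 lean 0.543 roll 0.012 head -0.117
[ -30. -290.   90.] shares [0.086 0.941 0.192]
```

```bash
python3 -m pendant '[[0,[0.011,0.12,0.012],0],[0,[0.011,0.12,0.012],0],[0,[0.011,0.12,0.012],0],[0,[0.011,0.12,0.012],0],[0,[0.011,0.12,0.012],0],[0,[0.011,0.12,0.012],0],[0,[0.011,0.12,0.012],0],[0,[0.011,0.1,0.012],0]]' 55 >/dev/null; python3 c.py -20 -290 30 -20 -290 1
```

```text
foot z 111.3 tipL/R z 106.1 106.8
t 33.37 rake in tray [ -39.5 -290.3  106.5] F tray [ 0.2  0.3 -2. ] w 0.168 g 55 lean 0.543 roll 0.012 head -0.119
[ -20. -290.   30.] shares [-0.114 -0.009  0.377]
[ -20. -290.    1.] shares [-0.075 -0.002  0.124]
```

```bash
python3 -m pendant '[[0,[-0.03,0,0.095],0],[0,[-0.03,0,0.095],0],[0,[-0.03,0,0.095],0],[0,[-0.03,0,0.092],0],[0,[-0.035,0,0.055],0],[0,[-0.03,0,0.05],0],[0,[0,0,0],0],[0,[0,0,0],0]]' 55 >/dev/null; python3 c.py -20 -290 1; python3 s.py
```

```text
foot z 9.1 tipL/R z 3.8 4.3
t 34.03 rake in tray [ -22.  -289.6    4.1] F tray [ 0.7 -0.5 -1.9] w 0.167 g 55 lean 0.541 roll 0.011 head -0.119
[ -20. -290.    1.] shares [0.001 0.002 0.018]
t 34.03 p [ 578.2 -145.    38.6] x [ 0.851 -0.102  0.515] z [ 0.51  -0.073 -0.857] q [-0.58  0.27  2.15  0.8   0.31  0.39] F [ 0.6 -0.6 -1.9] w 0.167 g 55.0
```

```bash
python3 -m pendant '[[0,[-0.005,0,0.008],0],[0,[-0.004,0,0.007],0],[0,[0,0,0],0],[0,[0,0,0],0],[0.5,[0,0,0],0],[0.5,[0,0,0],0],[0.5,[0,0,0],0],[0.5,[0,0,0],0]]' 20 >/dev/null; python3 c.py
python3 -m pendant '[[0.5,[0,0,0],0],[0.5,[0,0,0],0],[0.5,[0,0,-0.05],0],[0.5,[0,0,-0.1],0],[0.5,[0,0,-0.15],0],[0.5,[0,0,-0.15],0],[0.5,[0,0,-0.15],0],[0.5,[0,0,-0.15],0]]' 20 >/dev/null; python3 s.py
python3 -m pendant '[[0.5,[-0.1,0,-0.1],0],[0.5,[-0.1,0,-0.1],0],[0.5,[0,0,0],0],[0.5,[0,0,0],0],[0.5,[0,0,0],0],[0.5,[0,0,0],0],[0.5,[0,0,0],0],[0.5,[0,0,0],0]]' 20 >/dev/null; python3 s.py
python3 - <<'E'
from h import *
from plant import *
i=read_camera("top");cv2.imwrite("pics/top8.png",i[...,::-1]);hsv=cv2.cvtColor(i,cv2.COLOR_RGB2HSV)
x0,y0=330,230;a=hsv[y0:290,x0:410]
m=((a[...,2]>190)&(a[...,1]<150)).astype(np.uint8)
n,l,st,ce=cv2.connectedComponentsWithStats(m)
for k in range(1,n):
    if st[k,4]>8: print(st[k],ray("top",ce[k]+[x0,y0],33).round(1))
# baton rows unchanged since last look?
b=cv2.imread("pics/top7.png")[...,::-1];d=cv2.absdiff(i,np.ascontiguousarray(b))[205:226,238:308].max(2);print("row diff",(d>60).sum())
E
```

```text
foot z 7.0 tipL/R z 2.0 2.6
t 34.7 rake in tray [ -21.  -289.5    2.3] F tray [0.1 0.5 0.6] w 0.407 g 0 lean 0.544 roll 0.012 head -0.117
t 35.37 p [ 500.8 -133.4  165.4] x [ 0.851 -0.1    0.516] z [ 0.511 -0.074 -0.856] q [-0.69 -0.1   2.15  0.45  0.66  0.7 ] F [ 1.1 -0.5 -0.5] w 0.498 g 0.0
t 36.03 p [ 447.8 -126.5  177.6] x [ 0.851 -0.1    0.516] z [ 0.511 -0.073 -0.857] q [-0.81 -0.23  2.22  0.48  0.77  0.6 ] F [ 0.3 -0.7  0.4] w 0.501 g 0.0
[22 22 13  4 42] [ 609.9 -126.    33. ]
[39 24 12  4 37] [ 603.6 -174.8   33. ]
row diff 0
```

```bash
python3 -c "
from plant import *
print(hand_in())"
```

```text
the job is handed in; nothing more can be done
None
```

I handed the job in at 36 s of the allowed 62 s: the top camera shows both rows combed tight against the back rail, with the third batons' middles about 31–33 mm from its inner face (35.5 mm allowed), and the rake released on the worktop about 290 mm right of the tray's middle, with its head at standing height. The hand-in returned no verdict. Early on I pressed the rake onto the bare worktop at about 23 N by mistake, clear of the tray and the batons. I did not re-measure the stamp, ribbon roll or jar at the end.

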